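# Hold the spring-return purge valve open with its bayonet key

### The job

Pick up the bayonet key (the plug with two ears at its foot) by its black handle and insert it in the purge valve through the slotted top ring. Push it fully home against the spring, turn it clockwise, seen from above, about a quarter turn to the stop, and finish still gripping it there, pushed fully home and turned to the stop, since the valve purges only while it is held so. Leave the earless bung, the bottles and the tape measure where they stand.

Things in the scene. Friction and masses are not known exactly. Their poses are not given: they have to be found in the camera images.
- key: Bayonet key, loose, upright, about 160 g. Steel stem 30 mm in diameter; at its foot two ears pointing along its +x and -x, 50 mm over the tips, 10 mm wide, 8 mm high from the underside up. Flange 36 mm in diameter, 26 to 31 mm above the underside; above it the black handle bar. Origin: centre of the underside; z up. A half turn about z looks the same.
- key_grip (a point): Point on the key's axis inside the black handle, 53 mm above the underside: a TCP here puts the fingertips just above the flange. The handle is 42 mm long along the key's x, 16 mm thick along y (grip across this), from 31 to 71 mm above the underside.
- bung: Plain bung, a look-alike of the key in the same sizes but without ears. Origin: centre of the underside. Not to be used or moved.
- valve: Spring-return purge valve fixed to the bench: steel base 110 x 100 x 8 mm, aluminium tube 72 mm in diameter, brass pipe stubs on +y and -y reaching 64 mm from the axis, a slotted steel ring on top, 40 to 46 mm above the bench. The key is fully home when its underside is 28 mm above the bench; only with the ears below the ring can it be turned. Origin: centre of the underside; z up.
- valve_mouth (a point): Centre of the ring's upper face, 46 mm above the bench; axes as the valve's. Bore 34 mm in diameter (upper edge chamfered 2 mm) with two gaps facing each other, 14 mm wide along the valve's +x and -x, open to the 56 mm cavity below, for the key's ears. Under them a sprung rotor with a like slot; the ears meet its floor when the key's underside is 36 mm above the bench.
- valve_plunger (a joint): How far the rotor is pushed down, m: 0 at rest, 0.008 fully home (rigid stop). Spring: about 4.5 N at rest, about 9 N fully home. Above 0.004 the ears are clear below the ring; released there, the spring lifts them against the ring (0.004).
- valve_rotor (a joint): How far the rotor is turned, rad: 0 at rest (slot in line with the gaps), growing clockwise seen from above to the stop at 1.40. Return spring 0.025 N m at rest to about 0.1 N m at the stop. The ears have about 0.1 rad of play in the slot, so the key itself turns about 1.5 rad to the stop.
- oil_bottle: White bottle with a red cap, 43 x 42 x 116 mm, standing at the back of the bench. Origin: centre of the underside. Leave alone.
- threadlock: Red bottle with a black cap, 29 x 28 x 71 mm, standing beside the white one. Origin: centre of the underside. Leave alone.
- tape_measure: Yellow and black tape measure, 36 x 77 x 64 mm, standing at the back of the bench. Origin: centre of the underside. Leave alone.
Things that resemble listed ones, but are neither listed nor needed, are in the scene too. What is shaped like the key but orange or red is not meant.

How it is judged:
By the outcome, as a careful person would: the job done as asked, in the order asked, and still so for the second after the job is handed in, while the arm keeps its last pose, push and grip.
It also fails if it takes over 43 s, if anything falls off the work surface, if the arm or the gripper's body presses on something with over 40 N, if the wrist force passes 120 N, or if a joint passes its speed limit or range.

### The arm

A 6-joint arm with a two-finger parallel gripper is mounted at the origin on a cart in front of the work surface, level with it; the furniture and walls round the work are solid. World frame = base frame: x ahead of the robot, y to its left, z up, the work surface at z = 0. Lengths are in m, angles in rad, forces in N, time in s.
With the tool pointing down it reaches from about 0.4 to 0.825 m from the base axis. Payload 7 kg.
Tool frame: the origin (TCP) lies between the finger pads, 19 mm behind the fingertips; this is the grasp point; z points along the fingers, y is the line along which they close (so a half turn about z gives the same grasp; the last joint's range is limited). The gripper opens to 88 mm and grips with 3 to 60 N. Pads are 19 mm wide; open, the fingers measure 130 mm over their backs; the gripper's body (78 mm by 193 mm) begins 47 mm behind the grasp point.
Start: joints at [-0.815, 0.359, 0.012, 0, -1.224, -0.288], TCP at [0.304, -0.602, 0.245] pointing down, gripper open.
Joint ranges: [-3.07, 3.07], [-1.43, 2.12], [-1.02, 1.25], [-3.03, 1.67], [-3.05, -0], [-3.03, 3.03]. Speed limits (rad/s): [2.39, 2.39, 3.01, 3.14, 3.14, 3.14].

### API

Orientations are given as a unit quaternion [x, y, z, w].
In Python, from rig import get_obs, read_camera, close_job, trace, tip_of gives the robot as it stands.
- The arm moves only by the shell command python3 -m inch 'ROWS' [FORCE]. ROWS is a JSON object whose one key "series" holds a list of rows, each a list of 5 numbers: the opening, from 0 (shut) to 1 (fully open), then the shift along the tool's x, y, z in mm, then the turn about the tool's z in rad. A call has 1 to 10 rows; each row is the pose to reach, as a shift and turn from the pose commanded when the call began, along the tool's axes at that moment; what a row does not reach only later rows make up. A row lasts 1/10 s, in which the tool goes at most 50 mm and 8.59 degrees, less where a joint would pass 70% of its speed; a pose out of reach is approached as far as the arm can. A call with a gripper value outside its range is refused whole. The fingers move at their own pace and stop on an object; FORCE is the grip in N (left out, the last holds). Time passes only in rows, so rows that repeat a pose let the fingers close. It gives the time, the measured TCP pose, the force, the opening and the grip force at its end, in the units of the state.
- get_obs(): the state, without advancing time (a new reading comes with each control period).
- read_camera(name): name is "scene" or "top" or "wrist"; returns a dict with "pixels" (384x512x3 uint8, blue, green, red), "intrinsics" (3x3 intrinsics, pixels), "world_from_camera" (4x4, takes a point from camera to world coordinates). Camera axes: x right, y down, z forward; pixel columns grow to the right and rows downward; lengths in m; the calibration is good to about 2 mm. A picture is of the moment at which its call begins. There is no depth.
- close_job(): hands the job in; it is judged then, once.
Trained networks look in a picture, given as the dict that the camera call returned (one of the last four; its "shot" number tells which), for a name from the list of things; names that differ only in an ending like _2 or _b are one class to them, and where a whole thing is asked for, a point or a joint stands for the part that bears it (a point fixed in the world has none). Each returns a list of dicts, best first, with "score" (0 to 1); they miss things now and then, are a little off and sometimes report something else, mostly with a low value. They report only what shows in the picture. A call takes as long as a camera call. They do not tell look-alikes from the thing itself.
- trace(picture, target): "pixels" (384x512 bool, what is visible of it).
- tip_of(picture, target): "at" ([x, y, z] in m, in world coordinates, good to about 4 mm: a listed point, or the origin of a listed thing).
The state is a dict: "time": time; "joints": joint angles; "qvel": joint speeds; "effort": joint torques, N m; "ee_pos": TCP position; "ee_rot": TCP orientation; "contact_force": force on the tool from outside, world axes, zero at the start; "torque": the same for the moment, N m; "grip_width": finger opening in m; "gripper_force": force on a finger pad.
Only numpy, scipy, OpenCV 4.12 (cv2) and the standard library are available. Lean on these libraries where they do the work, as an engineer would, in place of code of your own. Each camera call takes 0.05 s, during which the arm holds its last target. There are 200 camera calls.

## Working session

There is one attempt and no reset: what is moved stays moved. The work goes in short steps, Python scripts to look and compute and a shell command to move; the robot and the scene stay as the last step left them, time stands still between calls to the robot, and variables do not carry over. Pictures are saved under pics/ and viewed, at most 10 in all, crops included, and the job is handed in when it is done.

```bash
mkdir -p pics; cat > h.py <<'E'
import numpy as np, cv2
from rig import *
def proj(p,P):
    T=np.linalg.inv(p["world_from_camera"]);c=T[:3,:3]@np.array(P)+T[:3,3];u=np.array(p["intrinsics"])@c;return u[:2]/u[2]
def unproj(p,uv,z):
    W=np.array(p["world_from_camera"]);d=W[:3,:3]@np.linalg.inv(p["intrinsics"])@np.array([uv[0],uv[1],1.]);o=W[:3,3];return o+d*(z-o[2])/d[2]
E
python3 - <<'E'
from h import *
ims=[]
for c in ["scene","top"]:
    p=read_camera(c);ims.append(p["pixels"])
    print(c,np.round(p["world_from_camera"],3)[:3,3])
    for t in ["key","key_grip","bung","valve","valve_mouth"]:
        for d in tip_of(p,t)[:4]: print(t,round(d["score"],2),np.round(d["at"],3),np.round(proj(p,d["at"])))
cv2.imwrite("pics/a.png",ims[0]);cv2.imwrite("pics/b.png",cv2.resize(ims[1],(800,600)))
o=get_obs();print(o["time"],o["ee_pos"],o["ee_rot"])
E
```

```text
scene [0.106 0.538 0.78 ]
key 0.85 [ 0.519 -0.329 -0.002] [346. 160.]
key 0.68 [ 0.472 -0.243 -0.002] [343. 182.]
key 0.62 [ 0.598 -0.164 -0.   ] [290. 174.]
key 0.55 [ 0.562 -0.256 -0.   ] [320. 165.]
key_grip 0.89 [ 0.472 -0.243  0.053] [346. 167.]
key_grip 0.67 [ 0.599 -0.164  0.054] [292. 159.]
key_grip 0.62 [ 0.56  -0.251  0.046] [321. 153.]
key_grip 0.62 [ 0.518 -0.33   0.053] [350. 146.]
valve 0.65 [0.517 0.114 0.001] [244. 245.]
valve_mouth 0.61 [0.522 0.117 0.044] [241. 233.]
top [0.465 0.01  1.063]
key 0.72 [ 0.476 -0.241 -0.002] [339. 231.]
key 0.55 [ 0.564 -0.257  0.003] [343. 201.]
key 0.55 [ 0.514 -0.335  0.004] [371. 217.]
key 0.45 [ 0.598 -0.166 -0.001] [312. 191.]
key_grip 0.76 [ 0.518 -0.335  0.052] [376. 215.]
key_grip 0.75 [ 0.472 -0.244  0.054] [345. 232.]
key_grip 0.69 [ 0.566 -0.253  0.054] [346. 199.]
key_grip 0.66 [ 0.601 -0.165  0.052] [314. 187.]
bung 0.47 [ 0.51  -0.121  0.002] [298. 221.]
valve 0.67 [ 0.518  0.115 -0.   ] [217. 220.]
valve_mouth 0.73 [0.518 0.115 0.045] [216. 219.]
0.6 [ 0.30433613 -0.60244506  0.24536817] [-2.31798750e-01  9.72763763e-01  3.58396658e-06  9.12146641e-06]
```

View pics/a.png

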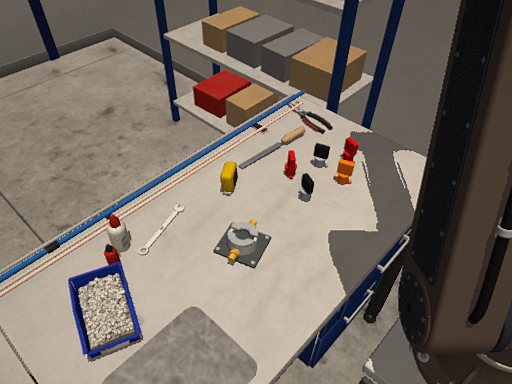

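View pics/b.png

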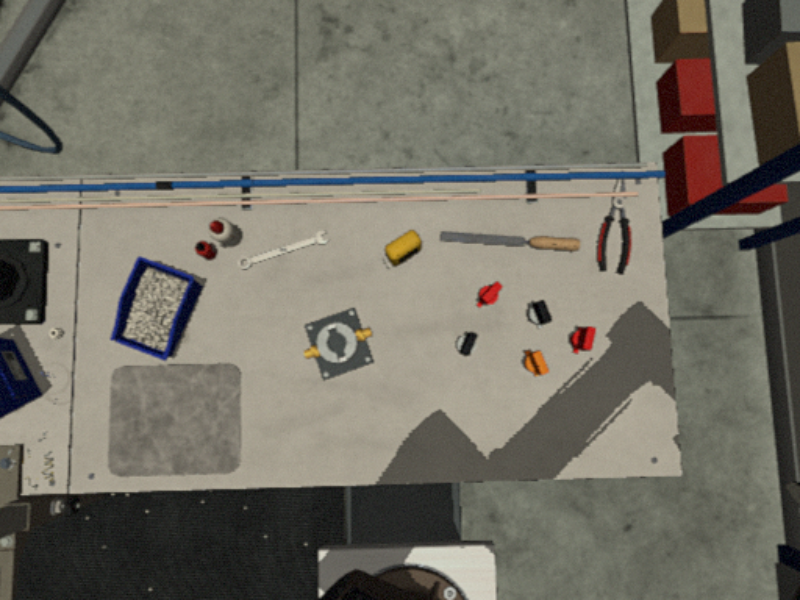

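Could be taken for the key (scene pixels): black A (320,155), black B (307,187). The reds (291,163) and (350,148) and the orange (346,170) are excluded by colour. I'll crop the two black ones.

```bash
python3 - <<'E'
from h import *
s=read_camera("scene")["pixels"];t=read_camera("top")["pixels"]
c=lambda im,u,v:cv2.resize(im[v-22:v+22,u-29:u+29],(400,300),interpolation=cv2.INTER_CUBIC)
cv2.imwrite("pics/c.png",np.vstack([np.hstack([c(s,320,155),c(s,307,187)]),np.hstack([c(t,345,200),c(t,298,220)])]))
E
```

```text
(no output)
```

View pics/c.png

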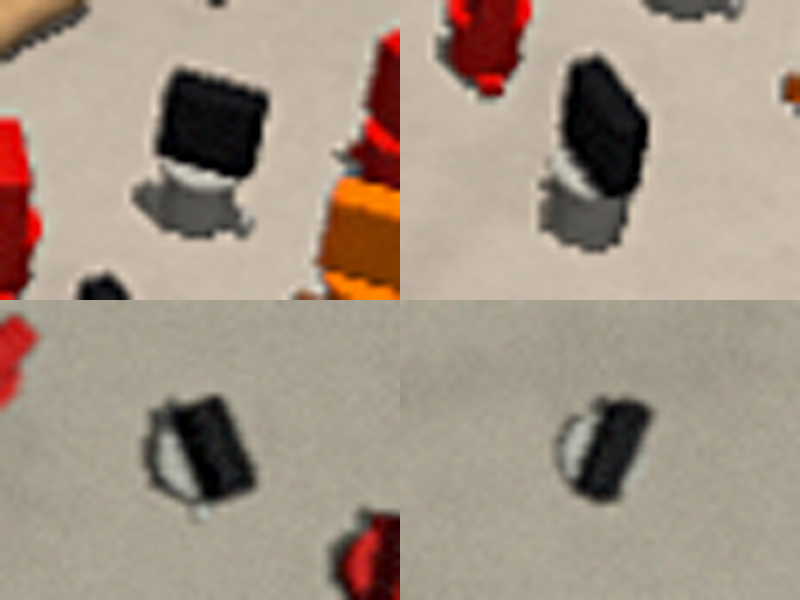

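Left crop (A, scene ≈(320,155), top ≈(346,199)) shows an ear at its foot, and ears in the shadow outline. B has a round foot, so it is the bung. The key is A at about (0.564,-0.255), handle yaw about 20°. Moving above it for a close look.

```bash
python3 -m inch '{"series":[[0.6,-30,15,0,0.05],[0.6,-75,37,0,0.12],[0.6,-120,60,0,0.12],[0.6,-165,82,0,0.12],[0.6,-210,104,0,0.12],[0.6,-255,126,10,0.12],[0.6,-300,149,20,0.12],[0.6,-340,169,30,0.12],[0.6,-375,186,40,0.12],[0.6,-388,192,45,0.12]]}' 20
python3 -m inch '{"series":[[0.6,0,0,0,0],[0.6,0,0,0,0]]}'
python3 - <<'E'
from h import *
p=read_camera("wrist");cv2.imwrite("pics/d.png",p["pixels"])
print(np.round(p["world_from_camera"],3))
for t in ["key","key_grip"]:
    for d in tip_of(p,t)[:4]: print(t,round(d["score"],2),np.round(d["at"],4),np.round(proj(p,d["at"])))
for d in trace(p,"key_grip")[:3]:
    m=d["pixels"];print(d["score"],m.sum(),np.argwhere(m).mean(0)[::-1])
print(get_obs()["joints"])
E
```

```text
time: 1.7
ee_pos: [0.5657, -0.2532, 0.1995]
ee_rot: [-0.174, 0.985, 0.0, -0.0]
contact_force: [-0.2, 0.0, -0.9]
grip_width: 0.0528
gripper_force: 0.0
time: 1.9
ee_pos: [0.5639, -0.2563, 0.2004]
ee_rot: [-0.173, 0.985, -0.0, -0.0]
contact_force: [-0.7, 0.6, -0.3]
grip_width: 0.0526
gripper_force: 0.0
[[-0.342  0.903  0.262  0.493]
 [ 0.94   0.328  0.096 -0.281]
 [ 0.001  0.279 -0.96   0.34 ]
 [ 0.     0.     0.     1.   ]]
key 0.69 [ 0.598  -0.1629 -0.0009] [319. 224.]
key 0.64 [ 0.4722 -0.2413  0.0023] [299. 101.]
key 0.63 [ 0.5678 -0.2539  0.0009] [258. 177.]
key 0.56 [ 0.5111 -0.3314 -0.0009] [210. 107.]
key_grip 0.76 [ 0.598  -0.1598  0.0551] [332. 244.]
key_grip 0.71 [ 0.514  -0.3309  0.0499] [201. 110.]
key_grip 0.58 [ 0.4743 -0.244   0.057 ] [303. 102.]
key_grip 0.55 [ 0.5625 -0.2535  0.051 ] [260. 184.]
0.81 1428 [302.83543417 100.54971989]
0.74 1187 [260.33614153 181.40353833]
0.68 1381 [203.32440261 109.95655322]
[-1.13377261e-01  2.99177286e-01 -1.79521552e-01  8.69802040e-05
 -1.09135205e+00 -1.11120799e+00]
```

View pics/d.png

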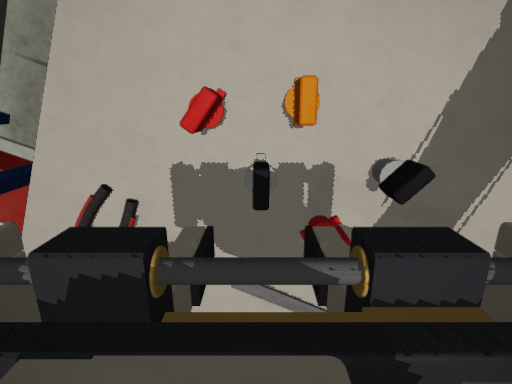

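The picture shows the key's black handle at (261,187), with its ear at (260,157) and long axis along the tool x. Orange is at (302,100), red at (203,110) and the bung at (408,182). Joint 6 would run near its limit in the clockwise turn, so I'll take the half-turned grasp.

```bash
R=; python3 -m inch '{"series":[[0.6,0,0,0,-0.15],[0.6,0,0,0,-0.3],[0.6,0,0,0,-0.45],[0.6,0,0,0,-0.6],[0.6,0,0,0,-0.75],[0.6,0,0,0,-0.9],[0.6,0,0,0,-1.05],[0.6,0,0,0,-1.2],[0.6,0,0,0,-1.35],[0.6,0,0,0,-1.49]]}'|head -3
python3 -m inch '{"series":[[0.6,0,0,0,-0.15],[0.6,0,0,0,-0.3],[0.6,0,0,0,-0.45],[0.6,0,0,0,-0.6],[0.6,0,0,0,-0.75],[0.6,0,0,0,-0.9],[0.6,0,0,0,-1.05],[0.6,0,0,0,-1.2],[0.6,0,0,0,-1.35],[0.6,0,0,0,-1.49]]}'|head -3
python3 -m inch '{"series":[[0.6,0,0,0,-0.1],[0.6,0,0,0,-0.162],[0.6,0,0,0,-0.162]]}'
cat > m.py <<'E'
from h import *
p=read_camera("wrist");cv2.imwrite("pics/e.png",p["pixels"])
o=get_obs();print(o["ee_pos"],o["ee_rot"],o["joints"])
c=proj(p,[0.564,-0.2535,0.053])
for d in tip_of(p,"key_grip")[:5]:
    if np.hypot(*(np.array(d["at"])[:2]-[0.564,-0.2535]))<.03: print(d["score"],d["at"])
m=(p["pixels"].max(2)<45).astype(np.uint8)
n,l,s,ce=cv2.connectedComponentsWithStats(m)
i=min((i for i in range(1,n) if 200<s[i,4]<4000),key=lambda i:np.hypot(*(ce[i]-c)))
print(s[i],ce[i],c)
h=cv2.findContours((l==i).astype(np.uint8),0,1)[0][0]
P=np.array([unproj(p,q[0],.071)[:2] for q in h])*1000
print("rect at top z (mm)",cv2.minAreaRect(P.astype(np.float32)))
# model fit: IoU of projected handle box
from scipy.optimize import minimize
T=cv2.distanceTransform(1-(l==i).astype(np.uint8),2,5)-cv2.distanceTransform((l==i).astype(np.uint8),2,5)
def hull(x):
    a=x[2];B=[]
    for z in(.031,.071):
        for sx in(-.021,.021):
            for sy in(-.008,.008): B.append(proj(p,[x[0]+sx*np.cos(a)-sy*np.sin(a),x[1]+sx*np.sin(a)+sy*np.cos(a),z]))
    return cv2.convexHull(np.float32(B))
def f(y):
    x=[y[0]/100,y[1]/100,y[2]/10];im=np.zeros(m.shape,np.uint8)
    cv2.fillPoly(im,[np.int32(np.round(hull(x)*16))],1,shift=4)
    return float((im!=(l==i)).sum())
best=min((minimize(f,[56.4,-25.35,a],method="Nelder-Mead",options=dict(initial_simplex=[[56.4,-25.35,a],[56.9,-25.35,a],[56.4,-24.8,a],[56.4,-25.3,a+1]])) for a in(2.5,3.5,4.5)),key=lambda r:r.fun)
print("fit",best.x/[100,100,10],best.fun)
E
python3 m.py
```

```text
time: 3.1
ee_pos: [0.5636, -0.2571, 0.2008]
ee_rot: [0.796, -0.605, 0.0, -0.0]
time: 4.1
ee_pos: [0.5637, -0.2571, 0.2008]
ee_rot: [0.995, 0.095, 0.0, 0.0]
time: 4.4
ee_pos: [0.5637, -0.257, 0.2007]
ee_rot: [0.985, 0.173, 0.0, 0.0]
contact_force: [-0.1, -0.1, -0.2]
grip_width: 0.0527
gripper_force: 0.0
[ 0.56375625 -0.25690102  0.20071016] [9.85105533e-01 1.71950629e-01 2.39774382e-04 1.08706804e-04] [-1.12774572e-01  2.99463006e-01 -1.79583913e-01  8.28570635e-05
 -1.09122803e+00  2.02915160e+00]
0.69 [0.5654, -0.2519, 0.0511]
[248 161  17  48 739] [256.34776725 184.40054127] [256.84506224 183.61316658]
rect at top z (mm) ((566.7681274414062, -251.7615203857422), (45.91545486450195, 15.155020713806152), 20.256492614746094)
fit [ 0.56464363 -0.25258728  0.3354875 ] 140.0
```

```bash
python3 -m inch '{"series":[[0.6,1,-2,20,0],[0.6,2,-4,50,0],[0.6,2,-4,80,0],[0.6,2,-4,110,0],[0.6,2,-4,130,0],[0.6,2,-4,142,0],[0.6,2,-4,147,0],[0.6,2,-4,147,0]]}'
python3 -m inch '{"series":[[0.1,0,0,0,0],[0.1,0,0,0,0],[0.1,0,0,0,0],[0.1,0,0,0,0],[0.1,0,0,0,0],[0.1,0,0,0,0]]}' 40
python3 -m inch '{"series":[[0.1,0,0,-5,0],[0.1,0,0,-30,0],[0.1,0,0,-60,0],[0.1,0,0,-90,0],[0.1,0,0,-120,0],[0.1,0,0,-120,0]]}' 
python3 - <<'E'
from h import *
p=read_camera("wrist");t=read_camera("top");s=read_camera("scene")
for q in (t,s):
    for n in ["valve","valve_mouth"]:
        for d in tip_of(q,n)[:1]: print(n,d)
    u,v=np.int32(proj(q,[.518,.115,.046]))
    cv2.imwrite("pics/v%d.png"%(q is s),cv2.resize(q["pixels"][v-36:v+36,u-48:u+48],(400,300),interpolation=cv2.INTER_CUBIC))
cv2.imwrite("pics/f.png",np.hstack([cv2.resize(p["pixels"],(400,300)),cv2.imread("pics/v0.png")]))
print(get_obs()["joints"],get_obs()["ee_rot"])
E
```

```text
time: 5.3
ee_pos: [0.5647, -0.2519, 0.0533]
ee_rot: [0.985, 0.173, -0.0, 0.0]
contact_force: [0.6, -0.2, -0.4]
grip_width: 0.0524
gripper_force: 0.0
time: 5.9
ee_pos: [0.5649, -0.2518, 0.0537]
ee_rot: [0.985, 0.173, 0.0, 0.0]
contact_force: [-0.9, 1.0, 0.9]
grip_width: 0.016
gripper_force: 40.0
time: 6.5
ee_pos: [0.5668, -0.2523, 0.1783]
ee_rot: [0.985, 0.174, 0.003, 0.002]
contact_force: [0.9, -0.2, -1.0]
grip_width: 0.0151
gripper_force: 40.0
valve {'at': [0.5169, 0.1151, -0.0019], 'score': 0.71}
valve {'at': [0.5146, 0.1158, 0.0003], 'score': 0.63}
valve_mouth {'at': [0.5085, -0.1249, 0.0001], 'score': 0.71}
[-1.03836800e-01  3.21541416e-01 -2.18138034e-01 -1.83161784e-04
 -1.03344958e+00  2.02286705e+00] [ 9.84887362e-01  1.73192141e-01 -1.10001334e-03 -3.95635607e-04]
```

View pics/f.png

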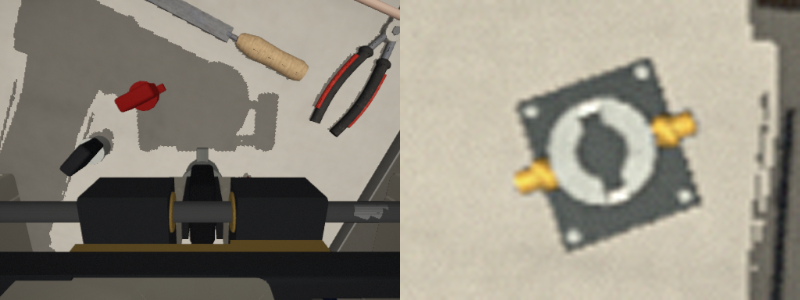

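The key is held (16 mm grip) and its ear shows at (203,155). The valve's gaps run at about 15–18° yaw. Moving to beside the valve for a wrist view.

```bash
python3 -m inch '{"series":[[0.1,1,-20,0,0],[0.1,3,-60,0,0],[0.1,5,-105,0,0],[0.1,7,-150,0,0],[0.1,10,-195,0,0],[0.1,12,-240,0,0],[0.1,14,-285,0,0],[0.1,16,-325,0,0],[0.1,18,-352,0,0],[0.1,19,-362,0,0]]}'
python3 -m inch '{"series":[[0.1,0,0,0,0],[0.1,0,0,0,0],[0.1,0,0,0,0]]}'
python3 - <<'E'
from h import *
p=read_camera("wrist");cv2.imwrite("pics/g.png",p["pixels"])
for n in ["valve","valve_mouth"]:
    for d in tip_of(p,n)[:1]: print(n,d,proj(p,d["at"]))
o=get_obs();print(o["joints"],o["ee_pos"],o["ee_rot"])
np.savez("g.npz",**{k:np.array(p[k]) for k in("pixels","intrinsics","world_from_camera")})
E
```

```text
time: 7.85
ee_pos: [0.4582, 0.097, 0.1731]
ee_rot: [0.985, 0.174, -0.0, 0.0]
contact_force: [0.1, -0.4, -1.3]
grip_width: 0.0157
gripper_force: 40.0
time: 8.15
ee_pos: [0.459, 0.0942, 0.1731]
ee_rot: [0.985, 0.173, -0.0, 0.0]
contact_force: [0.4, -1.3, -1.6]
grip_width: 0.0158
gripper_force: 40.0
valve {'at': [0.5193, 0.1174, 0.0026], 'score': 0.94} [258.74830056 118.07444491]
valve_mouth {'at': [0.5217, 0.117, 0.044], 'score': 0.61} [260.07666047 117.22421784]
[ 6.24089566e-01  8.00157727e-02 -5.31182356e-01  3.32849944e-05
 -9.60032937e-01  1.29347465e+00] [0.45908441 0.09422132 0.17320297] [ 9.85004951e-01  1.72525937e-01 -1.89725156e-04  1.06956770e-04]
```

View pics/g.png

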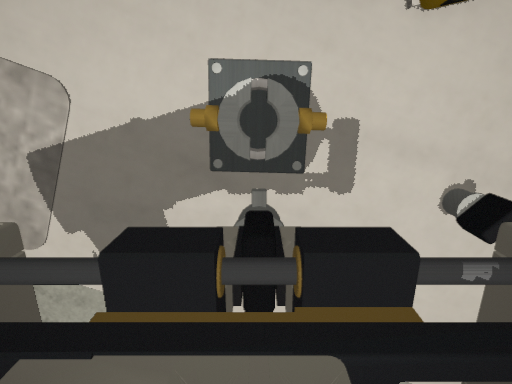

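Valve ring centre is near (258,118), gaps at (259,85) and (259,155), and the key's ear is visible at (259,198). Refining centre and yaw now.

```bash
python3 - <<'E'
from h import *
p=dict(np.load("g.npz"));im=p["pixels"]
g=cv2.cvtColor(im,6).astype(float)
B=[]
for u,v in[(216,69),(303,70),(217,163),(297,166)]:
    w=g[v-7:v+8,u-7:u+8];w=np.clip(w-np.median(w)-40,0,None);yy,xx=np.mgrid[-7:8,-7:8]
    q=(u+(w*xx).sum()/w.sum(),v+(w*yy).sum()/w.sum());B.append(unproj(p,q,.009)[:2]);print(np.round(q,1),np.round(B[-1],4))
B=np.array(B);print("bolt centre",B.mean(0),"sides",[np.linalg.norm(B[a]-B[b]) for a,b in((0,1),(2,3),(0,2),(1,3))])
for a,b in((2,0),(3,1)): d=B[a]-B[b];print("x yaw",np.arctan2(-d[1],-d[0]) , np.arctan2(d[1],d[0]))
for a,b in((0,1),(2,3)): d=B[a]-B[b];print("y yaw-90",np.arctan2(d[1],d[0])-np.pi/2)
# brass
hsv=cv2.cvtColor(im,cv2.COLOR_BGR2HSV);m=((hsv[...,1]>150)&(hsv[...,0]>12)&(hsv[...,0]<30)).astype(np.uint8);m[180:]=0;m[:60]=0
n,l,s,c=cv2.connectedComponentsWithStats(m)
for i in range(1,n):
    if s[i,4]>80: print("stub",c[i],s[i])
# overlay
K=4;x0,y0=170,40;big=cv2.resize(im[y0:y0+150,x0:x0+180],None,fx=K,fy=K,interpolation=cv2.INTER_CUBIC)
c=np.array([B.mean(0)[0],B.mean(0)[1]]);a=.34
def dr(P,col):
    q=np.array([proj(p,x) for x in P]);cv2.polylines(big,[np.int32((q-[x0,y0]+.5)*K)],True,col,1)
t=np.linspace(0,2*np.pi,60)
for r,z,col in((.036,.04,(0,0,255)),(.017,.046,(0,255,0))): dr([[c[0]+r*np.cos(k),c[1]+r*np.sin(k),z] for k in t],col)
R=np.array([[np.cos(a),-np.sin(a)],[np.sin(a),np.cos(a)]])
dr([[*(c+R@np.array(k)),.046] for k in((.028,.007),(.028,-.007),(-.028,-.007),(-.028,.007))],(255,0,0))
dr([[*(c+R@np.array(k)),.008] for k in((.055,.05),(.055,-.05),(-.055,-.05),(-.055,.05))],(255,0,255))
dr([[*(c+R@np.array(k)),.008] for k in((.05,.055),(.05,-.055),(-.05,-.055),(-.05,.055))],(255,255,0))
cv2.imwrite("pics/h.png",big)
E
```

```text
[216.3  67.6] [0.5497 0.1716]
[302.4  70.1] [0.5757 0.0934]
[217.5 163.1] [0.462  0.1424]
[298.3 166.9] [0.487  0.0616]
bolt centre [0.51858482 0.11722105] sides [np.float64(0.08242497579859791), np.float64(0.08452511911004246), np.float64(0.09239318450410128), np.float64(0.09422020643144424)]
x yaw 0.3217328216016272 -2.819859831988166
x yaw 0.3438015228201759 -2.7977911307696175
y yaw-90 0.3207437508003044
y yaw-90 0.2994227732447332
stub [205.33876812 117.61594203] [191 105  28  26 552]
stub [311.08103131 120.44935543] [298 108  29  25 543]
```

View pics/h.png

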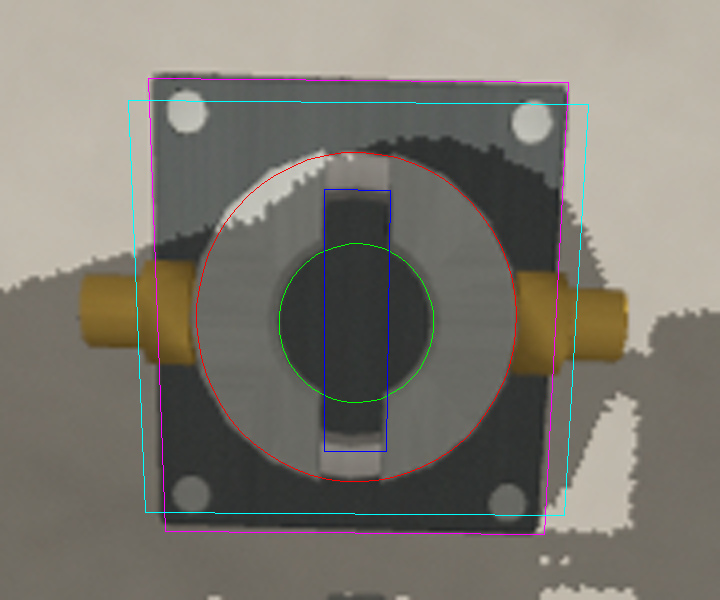

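The overlay fits: centre (0.519,0.117), yaw ≈0.325 from bolts and edges. Now checking the key's seat in the hand against the same picture.

```bash
python3 - <<'E'
from h import *
p=dict(np.load("g.npz"));im=p["pixels"]
o=get_obs();e=np.array(o["ee_pos"]);a=.3468
X=np.array([np.cos(a),np.sin(a),0]);Y=np.array([np.sin(a),-np.cos(a),0])
K=8;x0,y0=225,175;big=cv2.resize(im[y0:y0+70,x0:x0+75],None,fx=K,fy=K,interpolation=cv2.INTER_CUBIC)
def dr(P,col):
    q=np.array([proj(p,x) for x in P]);cv2.polylines(big,[np.int32((q-[x0,y0]+.5)*K)],True,col,1)
b=e-[0,0,.0537]
for z in(0,.008): dr([b+X*i+Y*j+[0,0,z] for i,j in((.025,.005),(.025,-.005),(.01,-.005),(.01,.005))],(0,0,255))
dr([b+.018*(X*np.cos(t)+Y*np.sin(t))+[0,0,.031] for t in np.linspace(0,6.28,60)],(0,255,0))
dr([b+X*i+Y*j+[0,0,.071] for i,j in((.021,.008),(.021,-.008),(-.021,-.008),(-.021,.008))],(255,0,0))
cv2.imwrite("pics/i.png",big)
d=np.array([.519,.117])-e[:2];print("tool shift to mouth",d@X[:2],d@Y[:2],e)
E
```

```text
tool shift to mouth 0.06409076934450006 -0.0010578408724987963 [0.45908441 0.09422132 0.17320297]
```

View pics/i.png

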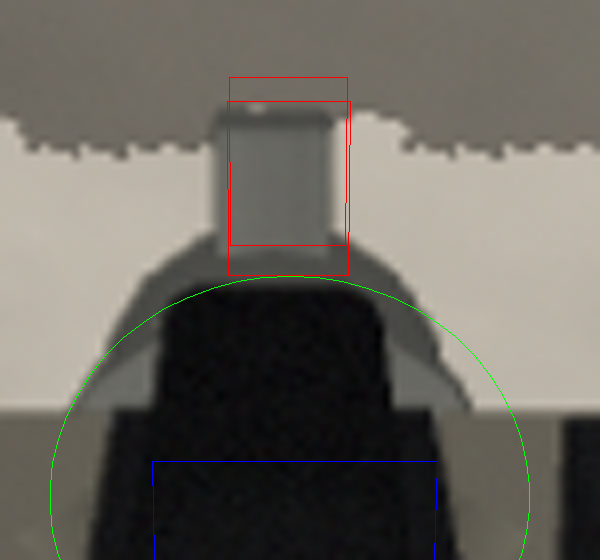

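The key sits about 2 mm toward tool -x at the foot, plus a ~1 mm lateral camera offset. The relative shift to the mouth is x≈+66, y≈0, turn +0.02. Going to hover just above the ring.

```bash
python3 -m inch '{"series":[[0.1,15,0,0,0.02],[0.1,40,0,0,0.02],[0.1,58,0,0,0.02],[0.1,66,0,10,0.02],[0.1,66,0,30,0.02],[0.1,66,0,50,0.02],[0.1,66,0,62,0.02],[0.1,66,0,66,0.02],[0.1,66,0,66,0.02],[0.1,66,0,66,0.02]]}'
python3 - <<'E'
from h import *
p=read_camera("wrist");s=read_camera("scene")
w=cv2.resize(p["pixels"][130:280,160:360],(400,300),interpolation=cv2.INTER_CUBIC)
u,v=np.int32(proj(s,[.519,.117,.06]))
cv2.imwrite("pics/j.png",np.hstack([w,cv2.resize(s["pixels"][v-33:v+33,u-44:u+44],(400,300),interpolation=cv2.INTER_CUBIC)]))
E
```

```text
time: 9.3
ee_pos: [0.5215, 0.1178, 0.108]
ee_rot: [0.987, 0.163, 0.001, -0.0]
contact_force: [-0.1, 0.7, -1.3]
grip_width: 0.0159
gripper_force: 40.0
```

View pics/j.png

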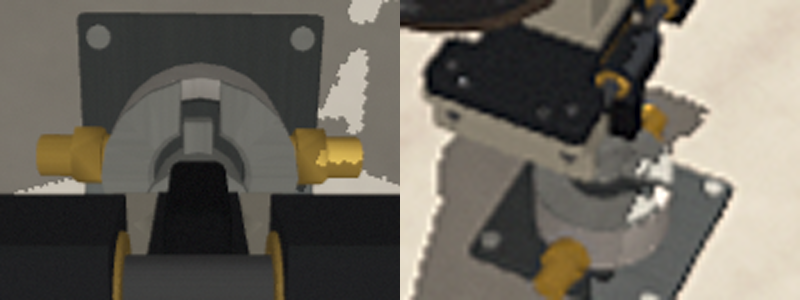

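Hovering: the ear at (198,135) lies over the gap (centre (201,90)), needing about +1 mm in tool y. Lowering with small steps.

```bash
python3 -m inch '{"series":[[0.1,0,1,2,0],[0.1,0,1,4,0],[0.1,0,1,6,0],[0.1,0,1,8,0],[0.1,0,1,10,0],[0.1,0,1,12,0],[0.1,0,1,12,0]]}'
python3 -c "
from h import *
print(get_obs()['contact_force'],get_obs()['torque'])"
```

```text
time: 10.1
ee_pos: [0.5211, 0.1165, 0.095]
ee_rot: [0.987, 0.163, -0.0, 0.0]
contact_force: [0.4, 0.1, -0.8]
grip_width: 0.0157
gripper_force: 40.0
[ 0.42313622  0.08965457 -0.81099524] [-0.10694371  0.12993659 -0.00382005]
```

It has entered the ring without force. Continuing down against the spring.

```bash
python3 -m inch '{"series":[[0.1,0,0,2,0],[0.1,0,0,4,0],[0.1,0,0,6,0],[0.1,0,0,8,0],[0.1,0,0,9,0],[0.1,0,0,10,0],[0.1,0,0,10,0]]}'; python3 -m inch '{"series":[[0.1,0,0,1.5,0],[0.1,0,0,3,0],[0.1,0,0,4,0],[0.1,0,0,4,0]]}'
```

```text
time: 10.8
ee_pos: [0.5214, 0.1167, 0.0855]
ee_rot: [0.987, 0.163, 0.0, 0.0]
contact_force: [-2.0, -0.8, 4.8]
grip_width: 0.0159
gripper_force: 40.0
time: 11.2
ee_pos: [0.5214, 0.1167, 0.0817]
ee_rot: [0.987, 0.163, 0.0, 0.0]
contact_force: [-2.8, -0.0, 7.4]
grip_width: 0.0159
gripper_force: 40.0
```

```bash
python3 -m inch '{"series":[[0.1,-0.5,0,1,0],[0.1,-0.5,0,2,0],[0.1,-0.5,0,2,0]]}' 55
```

```text
time: 11.5
ee_pos: [0.5215, 0.1167, 0.0814]
ee_rot: [0.986, 0.164, 0.001, 0.0]
contact_force: [-6.8, 0.0, 21.1]
grip_width: 0.0156
gripper_force: 55.0
```

At the rigid stop (21 N). Now turning clockwise, easing the side load.

```bash
python3 -m inch '{"series":[[0.1,-0.7,0,-0.5,0],[0.1,-1,0,-0.5,0.1],[0.1,-1,0,-0.5,0.2],[0.1,-1,0,-0.5,0.3],[0.1,-1,0,-0.5,0.4]]}'; python3 -c "
from h import *
print(get_obs()['torque'])"
```

```text
time: 12.0
ee_pos: [0.5211, 0.116, 0.0815]
ee_rot: [0.999, -0.037, 0.001, 0.0]
contact_force: [-1.1, -4.1, 15.2]
grip_width: 0.0154
gripper_force: 55.0
[-1.79894158  0.6883679   0.04313715]
```

```bash
python3 -m inch '{"series":[[0.1,0,0,0,0.12],[0.1,0,0,0,0.24],[0.1,0,0,0,0.36],[0.1,0,0,0,0.48],[0.1,0,0,0,0.6],[0.1,0,0,0,0.72],[0.1,0,0,0,0.84],[0.1,0,0,0,0.92],[0.1,0,0,0,0.92]]}'; python3 -c "
from h import *
print(get_obs()['torque'])"
```

```text
time: 12.9
ee_pos: [0.52, 0.1148, 0.0814]
ee_rot: [0.879, -0.477, 0.001, 0.001]
contact_force: [-4.4, -6.2, 19.4]
grip_width: 0.0155
gripper_force: 55.0
[-2.84241786  1.84960689  0.09099722]
```

```bash
python3 -m inch '{"series":[[0.1,0,0,0,0.08],[0.1,0,0,0,0.14],[0.1,0,0,0,0.18],[0.1,0,0,0,0.18]]}'; python3 -c "
from h import *
print(get_obs()['torque'],get_obs()['joints'])"; python3 -m inch '{"series":[[0.1,0,0,0,0.04],[0.1,0,0,0,0.08],[0.1,0,0,0,0.08]]}'; python3 -c "
from h import *
print(get_obs()['torque'],get_obs()['ee_rot'])"
```

```text
time: 13.3
ee_pos: [0.5203, 0.1154, 0.0814]
ee_rot: [0.833, -0.553, 0.001, 0.0]
contact_force: [-4.8, -4.5, 18.7]
grip_width: 0.0158
gripper_force: 55.0
[-1.92396161  1.89183487  0.33287616] [ 0.58748879  0.29534503 -0.50897202  0.00218669 -0.76633579 -0.1901436 ]
time: 13.6
ee_pos: [0.52, 0.1153, 0.0814]
ee_rot: [0.811, -0.585, 0.001, 0.001]
contact_force: [-6.5, -4.2, 18.5]
grip_width: 0.0159
gripper_force: 55.4
[-1.81430132  2.41737434  0.98930341] [ 8.10769803e-01 -5.85364495e-01  6.47305871e-04  5.61901769e-04]
```

Torque about the axis jumped from 0.09 to 0.99 N m at ~1.57 rad, so that is the stop. Quick look to confirm before handing in.

```bash
python3 - <<'E'
from h import *
p=read_camera("wrist");s=read_camera("scene")
w=cv2.resize(p["pixels"][130:280,160:360],(400,300),interpolation=cv2.INTER_CUBIC)
u,v=np.int32(proj(s,[.519,.117,.05]))
cv2.imwrite("pics/k.png",np.hstack([w,cv2.resize(s["pixels"][v-33:v+33,u-44:u+44],(400,300),interpolation=cv2.INTER_CUBIC)]))
o=get_obs();print(o["contact_force"],o["torque"],o["ee_pos"])
E
```

```text
[-5.44295317 -4.76479005 18.61083217] [-1.82617546  2.34332887  0.92303884] [0.51999883 0.1153326  0.08141947]
```

View pics/k.png

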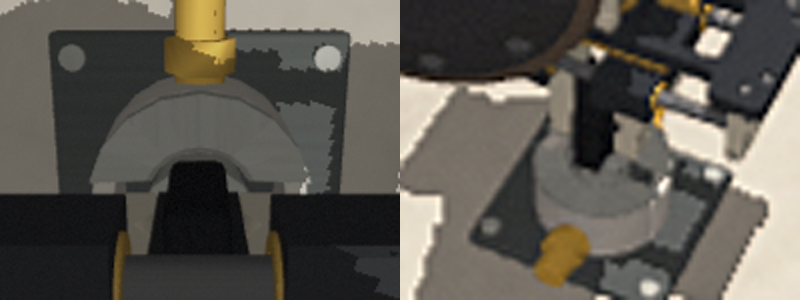

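The picture shows the handle at (198,200) now lined up with the brass stub at (200,40). The ears are out of sight below the ring and the key is fully down, so I'm handing in.

```bash
python3 -c "
from rig import *
print(close_job())"
```

```text
the job is handed in; nothing more can be done
None
```

The job is handed in at about 14 s: the eared key is in the valve, pushed against the rigid stop (about 19 N) and turned clockwise about 1.57 rad until the torque rose sharply at the stop; the arm still grips it there, and I moved nothing else.

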